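Free a plaster cast from a tilted table with a left-hand clamp nut

ROBOT

A 6-joint arm with a two-finger parallel gripper is mounted at the origin on a cart in front of the work surface, level with it; the furniture and walls round the work are solid. World frame = base frame: x ahead of the robot, y to its left, z up, the work surface at z = 0. Lengths are in m, angles in rad, forces in N, time in s.
With the tool pointing down it reaches from about 0.35 to 0.775 m from the base axis. Payload 5.5 kg.
Tool frame: the origin (TCP) lies midway between the tips of the shut fingers; the grasp point (between the pads) lies arm.pinch_z behind it (arm.pinch_z is the distance from the TCP to the grasp point, in m); z points along the fingers, y is the line along which they close (so a half turn about z gives the same grasp; the last joint's range is limited). The gripper opens to 85 mm and grips with 20 to 120 N. Pads are 22 mm wide; open, the fingers measure 114 mm over their backs; the gripper's body (76 mm by 85 mm) begins 54 mm behind the grasp point. The pads swing forward as they close: fully open they stand 13 mm farther back than shut.
Start: joints at [1.109, 0.313, 0.046, 1.304, 0, 1.431], TCP at [0.182, 0.546, 0.231] pointing down, gripper open.
Joint ranges: [-2.76, 2.76], [-0.86, 1.69], [-1.03, 1.26], [-2.2, 2.34], [-1.47, 1.5], [-3.14, 3.14]. Speed limits (rad/s): [2.57, 2.57, 3.14, 3.14, 3.14, 3.14].

INTERFACE

Orientations are given as a unit quaternion [x, y, z, w].
In Python, from cell import arm, viewer, ticket, readout gives the robot as it stands. Calls block until the motion is done:
- arm.goto(position, orientation): joint-space move of the TCP to a pose.
- arm.move_l(position, rot=None, vel=0.15, stop_force=None): straight line of the TCP; rot=None keeps the orientation; vel is the mean speed in m/s. With stop_force (N) it stops when the force on the tool has changed by that much, and returns True; else False.
- arm.move_joints(angles): joint-space move.
- arm.gripper_to(opening, squeeze=None): finger opening in m; squeeze is the grip in N (None keeps the last); returns when the fingers have stopped.
- arm.pause(seconds).
- arm.inverse_kinematics(position, orientation): joint angles nearest the present ones, or None.
- viewer.capture(name): name is "scene" or "side" or "wrist"; returns the picture (384x512x3 uint8, red, green, blue); there is no depth.
- viewer.camera_model(name): a dict with "fx", "fy", "cx", "cy" (pixels), "camera_from_world" (4x4, takes a point from world to camera coordinates). Camera axes: x right, y up, looking along -z (the intrinsics and any distortion apply to the point x, -y, -z); pixel columns grow to the right and rows downward; lengths in m; the calibration is good to about 2 mm. A picture is of the moment at which its call begins: read the wrist's pose just before it. camera_model takes no time and is no camera call; for the wrist camera it gives the pose at the moment of the call.
A pose or a line that the arm cannot do raises arm.IKError and nothing moves.
- ticket.close_job(): hands the job in; it is judged then, once.
Readings, each from a call of its own:
- readout.current_clock(): time.
- readout.current_q(): joint angles.
- readout.current_dq(): joint speeds.
- readout.current_joint_torque(): joint torques, N m.
- readout.current_tool_pos(): TCP position.
- readout.current_eef_rot(): TCP orientation.
- readout.current_force(): force on the tool from outside, world axes, zero at the start.
- readout.current_wrist_torque(): the same for the moment, N m.
- readout.current_finger_gap(): finger opening in m.
- readout.current_grasp_force(): force on a finger pad.
Only numpy, scipy, OpenCV 4.12 (cv2) and the standard library are available. Lean on these libraries where they do the work, as an engineer would, in place of code of your own. Each camera call takes 0.05 s, during which the arm holds its last target. There are 200 camera calls.

TASK

Free the carrier with the plaster cast from the tilted table. Back its clamp nut right off until it stops - the nut has a left-hand thread, so it loosens clockwise and the usual direction only tightens it - then draw the carrier out from under the clamp plate and set it down gently in the steel tray, flat with the cast upward, without shifting the two loose jars and the large loose casting ring near by; leave the nut backed off.

Things in the scene. Friction and masses are not known exactly. Their poses are not given: they have to be found in the camera images.
- cast_table: Fixed bare aluminium work table, 236 x 100 mm, tilted 30 degrees on a grey base 220 x 110 mm. Origin: centre of the base's underside on the bench; x level, towards the high end; z up. The face passes through (0, 0, 78 mm); its outward normal is (-0.5, 0, 0.866) in this frame. At its low end a steel lip 3 mm high keeps the carrier from sliding off.
- stud_foot (a point): Foot of the fixed steel stud (12 mm thick, 30 mm tall) that stands square on the tilted face near its high end; clamp plate and nut sit on it. Axes as cast_table. The round steel clamp plate, 48 mm across and 6 mm thick, does not turn; it rides outward with the nut. With the nut at 0 its underside is 6.5 mm above the face, 0.5 mm over the carrier's tongue.
- nut (a joint): Turn of the clamp nut, rad: 0 tight, 3.0 fully backed off (hard stop; it cannot come off). LEFT-HAND thread: the value grows, and it loosens, when turned CLOCKWISE as seen looking down on the nut along the stud. Starts at 0 to 0.4. Stiff (0.15 N m), stays where left. Quick-acting: nut and clamp plate move 3.5 mm outward along the stud per rad, 10.5 mm in all.
- nut_grip (a point): Centre of the nut's black cross bar, on the stud's axis. z: outward along the stud (30 degrees from vertical); x: along the bar. Bar 60 mm long, 12 mm thick (y), 24 mm tall (z, 12 mm either side of this point); below it a round dark hub 30 mm across, then the clamp plate, its top 24 mm under this point. Turns and travels with the nut.
- carrier: Loose aluminium plate, 195 x 72 x 6 mm (x, y, z), about 0.33 kg with the white plaster tooth model fixed on it. Origin: on the underside, below the grip rib; x towards the tongue, z out of the plate. Grip rib: upright block 26 mm (x) by 16 mm (y), z = 6 to 49 mm, at x = y = 0, near the centre of mass. Cast: x = -90 to -24 mm, 67 mm wide, up to z = 34 mm.
- carrier_tongue (a point): Middle of the carrier's tongue on its underside, at carrier x = 90 mm; axes as carrier. Tongue: 30 mm long, 54 mm wide, with an open slot 16 mm wide that straddles the stud, under the clamp plate. To free it: nut backed off, raise the carrier 5 to 7 mm off the face (over the lip, under the clamp plate), draw it straight down-slope (-x) 40 mm or more, then lift.
- tray: Fixed shallow steel tray, open on top, outside 250 mm (x) x 136 mm (y) x 18 mm high, walls and floor 4 to 5 mm. Origin: centre of its underside on the bench.
- paste_jar: Loose squat jar with a black lid, 49 mm across, 52 mm high, between the table and the tray; not to be shifted. Origin: centre of its underside.
- big_ring: Loose open grey casting ring, 62 mm across, 60 mm high, at the left; not to be shifted. Origin: centre of its underside.
- oil_jar: Loose slim jar with a black cap, 39 mm across, 76 mm high, at the right; not to be shifted. Origin: centre of its underside.

How it is judged:
By the outcome, as a careful person would: the job done as asked, in the order asked, and still so for the second after the job is handed in, with the robot touching nothing.
It also fails if it takes over 67 s, if anything falls off the work surface, if the arm or the gripper's body presses on something with over 40 N, if the wrist force passes 120 N, or if a joint passes its speed limit or range.

## Working session

There is one attempt and no reset: what is moved stays moved. The work goes in short steps, each a Python script; the robot and the scene stay as the last script left them, time stands still between calls to the robot, and variables do not carry over. Pictures are saved under pics/ and viewed, at most 10 in all, crops included, and the job is handed in when it is done.

```bash
ls; mkdir -p pics
python3 - <<'E'
from cell import arm, viewer, readout
import cv2, numpy as np
np.set_printoptions(precision=5,suppress=True)
for n in ("scene","side","wrist"):
    m=viewer.camera_model(n); print(n,m)
    im=viewer.capture(n); cv2.imwrite(f"pics/{n}0.png",im[:,:,::-1]);
a=cv2.imread("pics/scene0.png");b=cv2.imread("pics/side0.png")
cv2.imwrite("pics/a0.png",cv2.resize(a,(800,600),interpolation=cv2.INTER_CUBIC))
cv2.imwrite("pics/b0.png",cv2.resize(b,(800,600),interpolation=cv2.INTER_CUBIC))
print(arm.pinch_z,readout.current_clock(),readout.current_tool_pos(),readout.current_eef_rot())
E
```

```text
pics
scene {'fx': 355.79102809256796, 'fy': 355.79102809256796, 'cx': 261.5673137940316, 'cy': 184.0180280927365, 'camera_from_world': array([[ 0.59262, -0.80533, -0.01586, -0.27891],
       [ 0.43293,  0.30185,  0.84939, -0.32091],
       [-0.67925, -0.51023,  0.52753, -0.96179],
       [ 0.     ,  0.     ,  0.     ,  1.     ]])}
side {'fx': 404.6503771052366, 'fy': 404.6503771052366, 'cx': 256.19301119615, 'cy': 192.77003619928107, 'camera_from_world': array([[-0.99551, -0.09403,  0.01093,  0.53165],
       [ 0.07103, -0.66571,  0.74282, -0.10328],
       [-0.06257,  0.74026,  0.6694 , -1.26951],
       [ 0.     ,  0.     ,  0.     ,  1.     ]])}
wrist {'fx': 300.04427279297875, 'fy': 300.04427279297875, 'cx': 256.4541197394763, 'cy': 188.42959170911226, 'camera_from_world': array([[ 0.31669,  0.94853, -0.00115, -0.5745 ],
       [-0.91534,  0.30529, -0.26259,  0.03315],
       [-0.24872,  0.08421,  0.96491, -0.37712],
       [ 0.     ,  0.     ,  0.     ,  1.     ]])}
0.0187 0.15 [0.1817  0.54514 0.23063] [ 0.16022  0.98708 -0.00065 -0.00021]
```

View pics/a0.png

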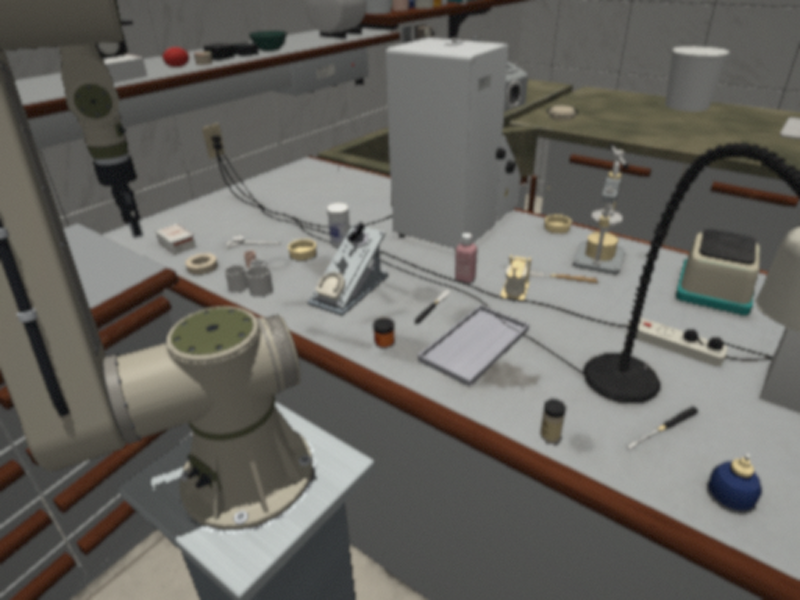

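View pics/b0.png

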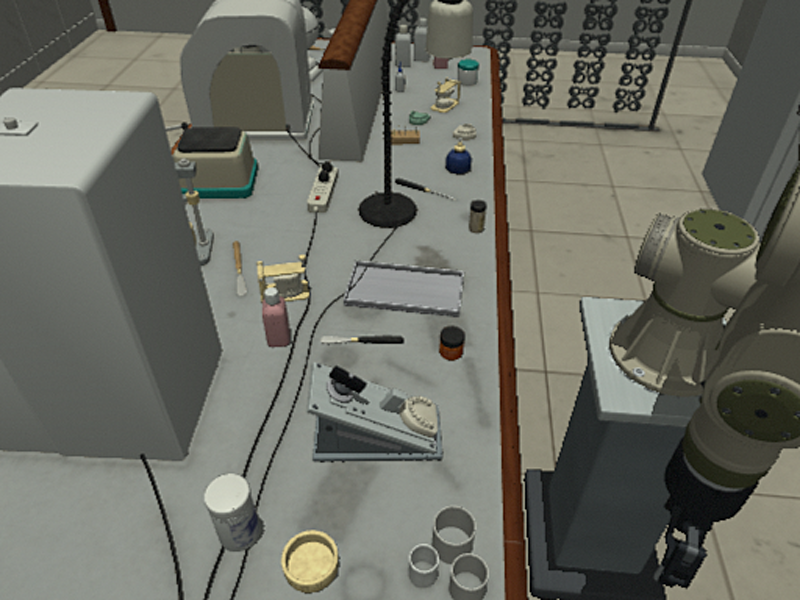

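The scene view has the tilted table at about (350,270), the tray at (475,345), the paste jar at (384,332), the oil jar at (553,420) and the rings near (260,280). In the side view the same things are at table (377,410), tray (407,288), nut bar (348,380), rib (392,400), paste jar (452,343) and ring (454,530). All of these are in 800x600 pixels. Next I'll write helpers, get coarse positions, and take close wrist views.

```bash
cat > h.py <<'E'
from cell import arm, viewer, readout, ticket
import cv2, numpy as np
from scipy.spatial.transform import Rotation as R
np.set_printoptions(precision=4,suppress=True)
def ray(m,uv):
    T=m["camera_from_world"]; Rm=T[:3,:3]; c=-Rm.T@T[:3,3]
    d=Rm.T@np.array([(uv[0]-m["cx"])/m["fx"],-(uv[1]-m["cy"])/m["fy"],-1.]); return c,d/np.linalg.norm(d)
def onz(m,uv,z=0.):
    c,d=ray(m,uv); return c+d*(z-c[2])/d[2]
def onplane(m,uv,p,n):
    c,d=ray(m,uv); return c+d*(np.dot(np.subtract(p,c),n)/np.dot(d,n))
def tri(obs):
    A=np.zeros((3,3));b=np.zeros(3)
    rs=[ray(m,uv) for m,uv in obs]
    for c,d in rs:
        P=np.eye(3)-np.outer(d,d);A+=P;b+=P@c
    x=np.linalg.solve(A,b); return x,[np.linalg.norm(np.cross(x-c,d)) for c,d in rs]
def proj(m,p):
    q=m["camera_from_world"]@np.r_[p,1]; return np.array([m["cx"]+m["fx"]*q[0]/-q[2],m["cy"]-m["fy"]*q[1]/-q[2]])
E
python3 - <<'E'
from h import *
S=viewer.camera_model("side");C=viewer.camera_model("scene")
k=.64
for n,u,z in [("tableLL",(441,458),0),("tableLR",(313,460),0),("ring",(454,512+45),0),("jar",(452,357),0),("oil",(477,230),0),("trayA",(464,312),0),("trayB",(345,302),0),("trayC",(360,262),.018),("trayD",(464,268),.018)]:
    print(n,onz(S,np.array(u)*k,z))
print("nut",tri([(S,np.array((348,380))*k),(C,np.array((357,236))*k)]))
print("rib",tri([(S,np.array((392,398))*k),(C,np.array((346,264))*k)]))
w=viewer.camera_model("wrist")["camera_from_world"];c=-w[:3,:3].T@w[:3,3]
Rt=R.from_quat(readout.current_eef_rot()).as_matrix();p=np.array(readout.current_tool_pos())
print("cam in tool",Rt.T@(c-p),"\n",Rt.T@w[:3,:3].T)
E
```

```text
tableLL [ 0.4365  0.2936 -0.    ]
tableLR [0.6528 0.3196 0.    ]
ring [0.409  0.4659 0.    ]
jar [0.4257 0.0565 0.    ]
oil [ 0.3781 -0.3813  0.    ]
trayA [ 0.4045 -0.0773  0.    ]
trayB [ 0.6623 -0.0819  0.    ]
trayC [ 0.6458 -0.2009  0.018 ]
trayD [ 0.4084 -0.2046  0.018 ]
nut (array([0.5968, 0.2548, 0.1384]), [np.float64(0.0001627993186761269), np.float64(0.00016279931867614711)])
rib (array([0.5293, 0.2413, 0.0892]), [np.float64(0.004110896334770524), np.float64(0.004110896334770447)])
cam in tool [ 0.0668  0.0002 -0.1414] 
 [[-0.0004  0.9648  0.2628]
 [ 1.      0.0005 -0.0003]
 [-0.0005  0.2628 -0.9648]]
```

Run:
```python
from h import *
import pickle
D={}
for n,p in [("A",(.50,.19,.30)),("B",(.50,.31,.30)),("T",(.50,-.10,.30))]:
    arm.goto(p,[0,1,0,0]); arm.pause(.2)
    m=viewer.camera_model("wrist"); im=viewer.capture("wrist"); D[n]=m
    cv2.imwrite(f"pics/w{n}.png",im[:,:,::-1]); print(n,readout.current_clock(),readout.current_tool_pos(),readout.current_q())
D["S"]=viewer.camera_model("side");D["C"]=viewer.camera_model("scene")
pickle.dump(D,open("cams.pkl","wb"))
for n in "AB": cv2.imwrite(f"pics/w{n}v.png",cv2.resize(cv2.imread(f"pics/w{n}.png"),(800,600),interpolation=cv2.INTER_CUBIC))
```

```text
A 2.1583 [0.4997 0.1907 0.2999] [ 0.2144  0.2249  0.0948  1.4408 -0.      0.2131]
B 2.9583 [0.5002 0.309  0.3003] [ 0.4169  0.3331  0.2411  1.4786 -0.0001  0.4185]
T 4.725 [ 0.5002 -0.0992  0.2999] [-0.3533  0.1754  0.0329  1.4284  0.0001 -0.3549]
```

View pics/wAv.png

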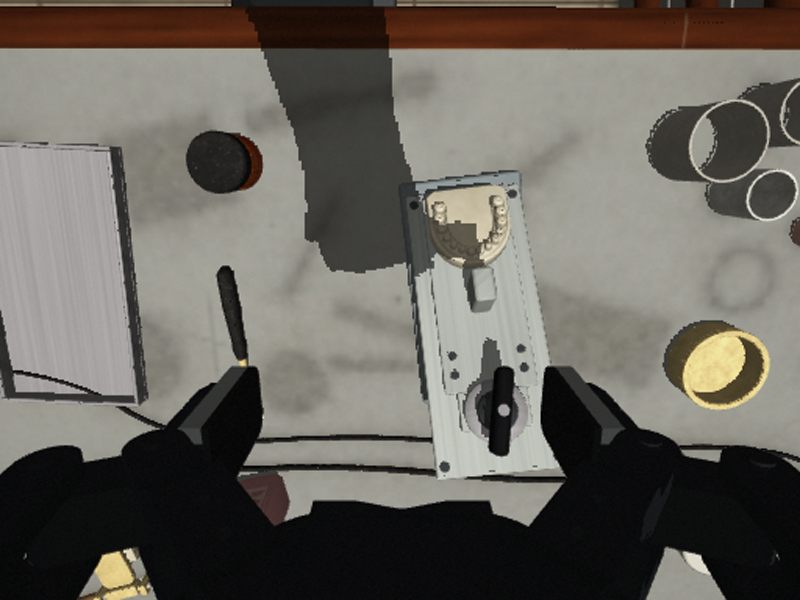

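View pics/wBv.png

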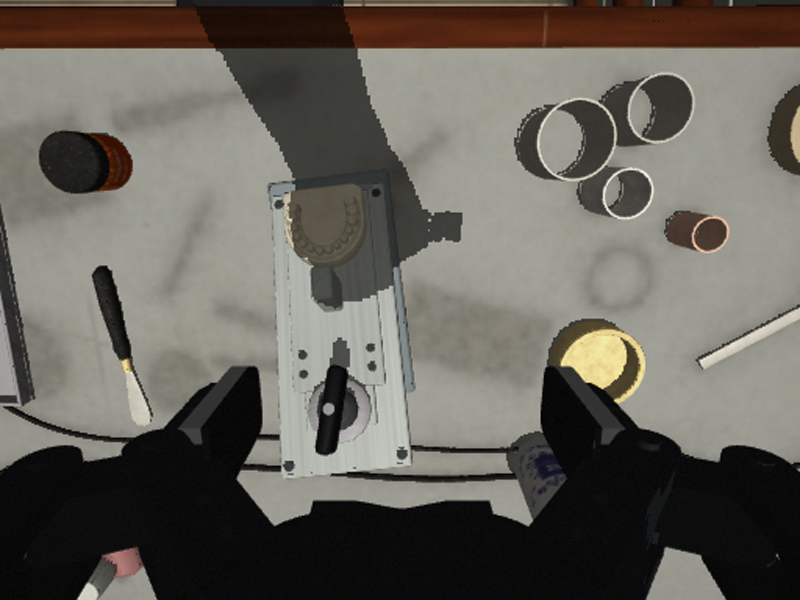

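View pics/wT.png

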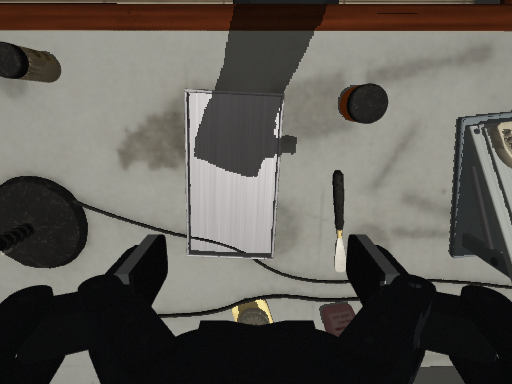

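Wrist view A shows the table face bolts at (414,205), (512,193) and (445,467). The carrier holes are near (452,356), (521,348), (454,375) and (525,367), the nut bar runs from (502,370) to (500,455) with its stud dot at (503,410), and the rib top is at (484,283). View B shows the same things shifted left, with the stud dot at (329,408). The tray view has the tray corners at (186,91), (284,94), (274,257) and (188,256).

Run:
```python
from h import *
import pickle
D=pickle.load(open("cams.pkl","rb"))
I={n:cv2.imread(f"pics/w{n}.png") for n in "ABT"}
def dot(n,uv,w=5,sgn=-1):
    u,v=np.round(np.array(uv)*.64).astype(int)
    g=cv2.cvtColor(I[n],cv2.COLOR_BGR2GRAY).astype(float)[v-w:v+w+1,u-w:u+w+1]
    x=sgn*(g-np.median(g)); x=np.clip(x-.35*x.max(),0,None)
    ys,xs=np.mgrid[-w:w+1,-w:w+1]
    return np.array([u+(x*xs).sum()/x.sum(),v+(x*ys).sum()/x.sum()])
P={}
for k,a,b in [("b1",(414,205),(280,204)),("b2",(512,193),(376,193)),("b3",(445,467),(289,467)),
  ("h1",(452,356),(302,355)),("h2",(521,348),(371,347)),("h3",(454,375),(304,374)),("h4",(525,367),(372,366))]:
    P[k],e=tri([(D["A"],dot("A",a,4)),(D["B"],dot("B",b,4))]); print(k,P[k],e[0])
P["stud"],e=tri([(D["A"],dot("A",(503,410),3,1)),(D["B"],dot("B",(329,408),3,1))]);print("stud",P["stud"],e[0])
d=P["b3"]-P["b1"];print("b13 len",np.linalg.norm(d),"slope",np.degrees(np.arctan2(d[2],np.hypot(*d[:2]))),"yaw",np.degrees(np.arctan2(d[1],d[0])))
d=P["b2"]-P["b1"];print("b12",np.linalg.norm(d),np.degrees(np.arctan2(d[1],d[0]))+0)
for a,b in (("h1","h3"),("h2","h4"),("h1","h2"),("h3","h4")):
    d=P[b]-P[a];print(a,b,d,np.linalg.norm(d),np.degrees(np.arctan2(d[1],d[0])))
# nut bar: black blob
for n,c in (("A",(503,410)),("B",(329,408))):
    g=cv2.cvtColor(I[n],cv2.COLOR_BGR2GRAY); u,v=[int(x*.64) for x in c]
    m=np.zeros_like(g); s=np.s_[v-35:v+35,u-16:u+22]; m[s]=(g[s]<38)*255
    k,l,st,_=cv2.connectedComponentsWithStats(m); i=1+np.argmax(st[1:,4]);ys,xs=np.where(l==i)
    print("bar",n,st[i],cv2.minAreaRect(np.c_[xs,ys].astype(np.float32)))
for q in [(186,91),(284,94),(274,257),(188,256)]: print("tray",onz(D["T"],q,.018))
print("jar",onz(D["A"],np.array((219,162))*.64,.052),onz(D["B"],np.array((74,161))*.64,.052),tri([(D["A"],np.array((219,162))*.64),(D["B"],np.array((74,161))*.64)])[0])
print("ring",tri([(D["A"],np.array((731,140))*.64),(D["B"],np.array((577,139))*.64)])[0])
# zoomed crops
A=I["A"][100:310,250:365];B=I["B"][100:310,165:280]
cv2.imwrite("pics/zoom.png",cv2.resize(np.hstack([A,B]),None,fx=2.85,fy=2.85,interpolation=cv2.INTER_CUBIC))
pickle.dump(P,open("pts.pkl","wb"))
```

```text
b1 [0.4648 0.2022 0.0238] 0.0002465328736413857
b2 [0.4548 0.2875 0.0248] 4.681837382950939e-05
b3 [0.6514 0.224  0.1328] 0.0002667771958215424
h1 [0.576  0.2313 0.0974] 0.00019653840634648685
h2 [0.57   0.2851 0.0971] 4.890785077756793e-05
h3 [0.589  0.233  0.1048] 1.49323725995672e-05
h4 [0.5824 0.2865 0.1051] 8.650466276410188e-05
stud [0.591  0.2618 0.1567] 0.00024802338238036993
b13 len 0.21725049659803652 slope 30.120734520981692 yaw 6.661879007608098
b12 0.08583127537691553 96.6461468757515
h1 h3 [0.0131 0.0017 0.0074] 0.01512800791803078 7.35790357229238
h2 h4 [0.0124 0.0014 0.008 ] 0.014802089369342672 6.304415914460371
h1 h2 [-0.006   0.0538 -0.0002] 0.05415860050070888 96.36997561534075
h3 h4 [-0.0067  0.0535  0.0003] 0.05392189132453148 97.10110736238805
bar A [305 235  24  56 774] ((316.1311340332031, 262.0574035644531), (22.362327575683594, 55.498409271240234), 5.194429397583008)
bar B [202 233  26  58 724] ((214.41177368164062, 262.8529357910156), (21.585670471191406, 57.238407135009766), 14.03624439239502)
tray [ 0.4134 -0.1934  0.018 ]
tray [ 0.4171 -0.0616  0.018 ]
tray [ 0.6598 -0.071   0.018 ]
tray [ 0.6582 -0.2051  0.018 ]
jar [0.4295 0.046  0.052 ] [0.4287 0.0485 0.052 ] [0.429  0.0428 0.0434]
ring [0.4131 0.4453 0.0621]
```

View pics/zoom.png

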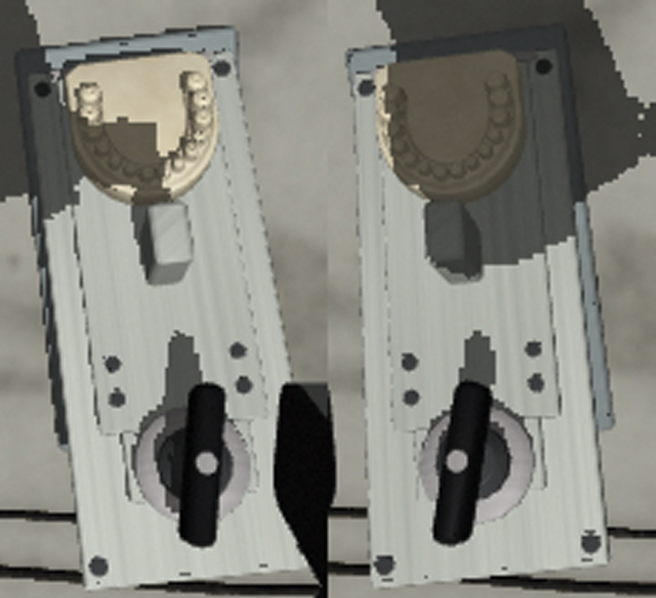

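The zoom (A on the left, B on the right) shows the bar nearly along the table's x axis, a few degrees off, with the stud dot at (206,462) in A and (456,460) in B. The plate shoulder is near row 425, and the rib top is about (150-190, 202-265) in A. The table fit checks out: slope 30.1°, yaw 6.65°, bolt midpoint z of 0.079. The dot stands 49 mm off the face against 48.5 to 49.9 expected. Next I'll find the bar direction and the grasp IK.

```bash
cat >> h.py <<'E'
PSI=np.radians(6.65)
ex=np.array([np.cos(PSI),np.sin(PSI),0]);ey=np.array([-np.sin(PSI),np.cos(PSI),0])
n_=-.5*ex+.866025*np.array([0,0,1.]); s_=.866025*ex+.5*np.array([0,0,1.])   # outward normal, up-slope
F0=np.array([.5531,.2558,.078])                                          # face centre
def loc(p): d=np.asarray(p)-F0; return np.array([d@s_,d@ey,d@n_])          # face coordinates
def wld(a,b,c): return F0+a*s_+b*ey+c*n_
def quat(xd,zd):                                                         # tool x, z directions
    z=np.array(zd)/np.linalg.norm(zd);x=xd-np.dot(xd,z)*z;x/=np.linalg.norm(x)
    return R.from_matrix(np.c_[x,np.cross(z,x),z])
E
python3 - <<'E'
from h import *
import pickle
D=pickle.load(open("cams.pkl","rb"));P=pickle.load(open("pts.pkl","rb"))
for k in P: print(k,loc(P[k])*1e3)
top=P["stud"]
L={}
for n,c,side in (("A",(503,410),1),("B",(329,408),0)):
    g=cv2.cvtColor(cv2.imread(f"pics/w{n}.png"),cv2.COLOR_BGR2GRAY); u,v=[int(x*.64) for x in c]
    pts=[]
    for r in range(v-20,v+22):
        xs=np.where(g[r,u-14:u+15]<45)[0]
        # contiguous run through the bar
        lab=cv2.connectedComponents((g[r:r+1,u-14:u+15]<45).astype(np.uint8))[1][0]
        if len(xs): pts.append(onplane(D[n],(u-14+(xs.max()+.5 if side else xs.min()-.5),r),top,n_))
    q=np.array([loc(p)[:2] for p in pts]);vx,vy,x0,y0=cv2.fitLine((q*1e3).astype(np.float32),cv2.DIST_HUBER,0,.01,.01).ravel()
    print(n,"angle",np.degrees(np.arctan(vy/vx)),"offset at stud",y0+(loc(top)[0]*1e3-x0)*vy/vx,"resid n",len(q))
for n in "AB":
    print("rib/shoulder",n)
for xy in [(152,203),(187,200),(192,262),(152,265)]:
    print("rib top A",loc(onplane(D["A"],(250+xy[0]/2.85,100+xy[1]/2.85),wld(0,0,.049),n_))*1e3)
for xy in [(103,432),(267,415)]: print("shoulder A",loc(onplane(D["A"],(250+xy[0]/2.85,100+xy[1]/2.85),wld(0,0,.006),n_))*1e3)
for xy in [(392,432),(556,415)]: print("shoulder B",loc(onplane(D["B"],(165+(xy[0]-327.75)/2.85,100+xy[1]/2.85),wld(0,0,.006),n_))*1e3)
for a in (0,5,10,-5):
  for sg in (1,-1):
    t=np.radians(a);xd=sg*(np.cos(t)*s_+np.sin(t)*ey)
    print(a,sg,arm.inverse_kinematics(top-.020*n_,quat(xd,-n_).as_quat()))
E
```

```text
b1 [-108.4556  -42.9978    0.0173]
b2 [-107.9662   42.828     0.8533]
b3 [108.7944 -42.9588   0.475 ]
h1 [ 26.8893 -27.0179   6.8308]
h2 [27.0004 27.1395  6.4938]
h3 [ 42.0159 -26.8552   6.698 ]
h4 [41.7877 27.0643  7.1518]
stud [72.558   1.5486 48.9268]
A angle -13.600041 offset at stud 5.499670851307253 resid n 42
B angle -12.930632 offset at stud -5.611675554878901 resid n 42
rib/shoulder A
rib/shoulder B
rib top A [-29.5077  -5.3279  49.    ]
rib top A [-29.1124   8.6442  49.    ]
rib top A [-3.6131  6.7721 49.    ]
rib top A [-4.1851 -8.8754 49.    ]
shoulder A [ 55.8251 -34.0763   6.    ]
shoulder A [55.924  35.4005  6.    ]
shoulder B [ 56.2449 -35.4761   6.    ]
shoulder B [56.5865 34.7122  6.    ]
0 1 [ 0.3416  0.1756 -0.5263  0.3563 -0.112  -2.9455]
0 -1 [ 0.3416  0.1756 -0.5263  0.3563 -0.112   0.1961]
5 1 [ 0.3416  0.1756 -0.5263  0.3563 -0.112  -3.0327]
5 -1 [ 0.3416  0.1756 -0.5263  0.3563 -0.112   0.1089]
10 1 [ 0.3416  0.1756 -0.5263  0.3563 -0.112  -3.12  ]
10 -1 [ 0.3416  0.1756 -0.5263  0.3563 -0.112   0.0216]
-5 1 [ 0.3416  0.1756 -0.5263  0.3563 -0.112  -2.8582]
-5 -1 [ 0.3416  0.1756 -0.5263  0.3563 -0.112   0.2834]
```

The bar is at -13.3° in the face frame and centred on the lateral axis (edges at ±5.55 mm). The stud is at s = 72.5 mm. Next I'll grasp the bar with the tips above the hub and turn it with force and moment guards.

```bash
cat >> h.py <<'E'
def nutpose(th,h,b0=-13.3,ns=.0725,ny=.0):
    a=np.radians(b0)-th
    return wld(ns,ny,h),quat(np.cos(a)*s_+np.sin(a)*ey,-n_).as_quat()
def stat(t=""):
    f=np.array(readout.current_force());m=np.array(readout.current_wrist_torque())
    print(t,"t%.2f"%readout.current_clock(),"F",f,"|F| %.1f"%np.linalg.norm(f),"Mn %.2f"%(m@n_),"gap %.4f"%readout.current_finger_gap(),"h",loc(readout.current_tool_pos())*1e3,flush=True)
    return f,m@n_
E
python3 - <<'E'
from h import *
stat("start")
p,q=nutpose(0,.105); j=np.array(arm.inverse_kinematics(p,q)); print(j)
if j[5]>-1: raise SystemExit("wrong q6")
arm.gripper_to(.045); arm.goto(p,q); stat("pre")
p,q=nutpose(0,.0295); print(arm.move_l(p,q,vel=.08,stop_force=15)); stat("down")
arm.gripper_to(.0,squeeze=80); f0,m0=stat("grip")
h0=.0295
for k in range(1,5):
    p,q=nutpose(.25*k,h0+.0035*.25*k)
    arm.move_joints(arm.inverse_kinematics(p,q)); f,m=stat("%.2f"%(.25*k))
    if np.linalg.norm(f-f0)>40 or abs(m-m0)>1: print("guard");break
E
```

```text
start t4.72 F [ 0.4287 -0.2318  0.2073] |F| 0.5 Mn -0.04 gap 0.0851 h [  29.9036 -346.4975  239.0093]
[ 0.3565  0.0455 -0.4961  0.5182 -0.1193 -2.7003]
pre t7.22 F [ 0.5932 -0.2167  0.5801] |F| 0.9 Mn 0.01 gap 0.0451 h [ 72.8383  -0.306  105.0601]
False
down t8.31 F [-0.7682 -0.5352  0.136 ] |F| 0.9 Mn 0.00 gap 0.0451 h [72.9548  0.1273 29.8785]
grip t8.71 F [-4.3498 -1.7152  5.8895] |F| 7.5 Mn 0.16 gap 0.0100 h [72.9131 -0.1549 30.2034]
0.25 t9.06 F [-6.2166 -2.308   5.578 ] |F| 8.7 Mn -0.08 gap 0.0100 h [72.9169 -0.1295 31.0658]
0.50 t9.41 F [-5.5847 -2.9909  6.836 ] |F| 9.3 Mn -0.08 gap 0.0104 h [72.9458 -0.1303 31.9616]
0.75 t9.76 F [-4.8833 -1.9509  5.2123] |F| 7.4 Mn -0.15 gap 0.0103 h [72.9743 -0.1458 32.8236]
1.00 t10.11 F [-5.843  -1.5032  5.343 ] |F| 8.1 Mn -0.11 gap 0.0103 h [73.0053 -0.1241 33.7221]
```

Run:
```python
from h import *
h0=.0295; f0,m0=stat("resume")
th=1.0
while th<3.2:
    th+=.25 if th<2.45 else .06
    p,q=nutpose(th,h0+.0035*th); j=arm.inverse_kinematics(p,q)
    arm.move_joints(j); f,m=stat("%.2f"%th)
    if np.linalg.norm(f-f0)>30 or abs(m)>.6: print("stop");break
```

```text
resume t10.11 F [-5.843  -1.5032  5.343 ] |F| 8.1 Mn -0.11 gap 0.0103 h [73.0053 -0.1241 33.7221]
1.25 t10.46 F [-4.3411 -2.5459  6.3279] |F| 8.1 Mn -0.09 gap 0.0104 h [73.0247 -0.1337 34.5833]
1.50 t10.81 F [-4.3895 -1.455   6.6014] |F| 8.1 Mn -0.14 gap 0.0102 h [73.0523 -0.1644 35.4617]
1.75 t11.16 F [-4.1494 -2.0955  5.8013] |F| 7.4 Mn -0.12 gap 0.0103 h [73.0249 -0.1785 36.3297]
2.00 t11.51 F [-4.5098 -2.4449  6.476 ] |F| 8.3 Mn -0.09 gap 0.0103 h [73.0745 -0.2111 37.2228]
2.25 t11.86 F [-4.2767 -2.1888  5.7293] |F| 7.5 Mn -0.12 gap 0.0099 h [73.0628 -0.2551 38.0669]
2.50 t12.21 F [-3.8782 -1.975   5.8282] |F| 7.3 Mn -0.13 gap 0.0101 h [73.0718 -0.2759 38.9614]
2.56 t12.46 F [-4.6556 -3.4936  6.1306] |F| 8.5 Mn -0.07 gap 0.0105 h [73.0813 -0.2671 39.1685]
2.62 t12.71 F [-4.6146 -2.4134  6.1939] |F| 8.1 Mn -0.05 gap 0.0102 h [73.0619 -0.2387 39.3695]
2.68 t12.96 F [-3.1748 -2.4309  6.0662] |F| 7.3 Mn -0.02 gap 0.0104 h [73.0365 -0.2744 39.5672]
2.74 t13.21 F [-4.0892 -3.0897  5.9245] |F| 7.8 Mn -0.12 gap 0.0102 h [73.0607 -0.2782 39.7957]
2.80 t13.46 F [-4.9169 -2.9128  5.8041] |F| 8.1 Mn 0.49 gap 0.0104 h [73.0273 -0.2779 39.8961]
2.86 t13.71 F [-2.5156 -2.9095  6.4598] |F| 7.5 Mn 1.37 gap 0.0101 h [72.9921 -0.232  39.9665]
stop
```

The hard stop was reached: the moment rose sharply to 1.37 N·m at 2.8 rad of turn. I'll release, back out and look at the rib and nut from two places.

Run:
```python
from h import *
import pickle
arm.gripper_to(.045); stat("open")
p,q=nutpose(2.86,.115); arm.move_l(p,q,vel=.15); stat("up")
q=quat(-s_,-n_).as_quat(); D={}
for n,y in (("E",-.05),("G",.05)):
    arm.goto(wld(.0,y,.17),q); arm.pause(.2)
    D[n]=viewer.camera_model("wrist"); im=viewer.capture("wrist"); cv2.imwrite(f"pics/w{n}.png",im[:,:,::-1])
    for nm,l in (("rib",(-.0175,0,.049)),("stud",(.0725,0,.0595))): print(n,nm,proj(D[n],wld(*l)))
pickle.dump(D,open("cams2.pkl","wb"));stat("seen")
a=[cv2.imread(f"pics/w{n}.png") for n in "EG"]
cv2.imwrite("pics/EG.png",cv2.resize(np.vstack([a[0][40:330],a[1][40:330]]),None,fx=1.03,fy=1.03))
```

```text
open t14.13 F [-0.0638  0.5294  1.2148] |F| 1.3 Mn 0.04 gap 0.0451 h [72.1553  0.0559 39.2495]
up t14.78 F [-0.6407  0.3218 -0.1651] |F| 0.7 Mn -0.04 gap 0.0454 h [ 72.2983   0.0148 114.8217]
E rib [312.3018 164.1974]
E stud [309.6517 261.6635]
G rib [200.9272 164.9198]
G stud [203.766  262.1135]
seen t16.27 F [0.051  0.266  0.3515] |F| 0.4 Mn -0.03 gap 0.0451 h [  0.0664  49.0097 169.865 ]
```

View pics/EG.png

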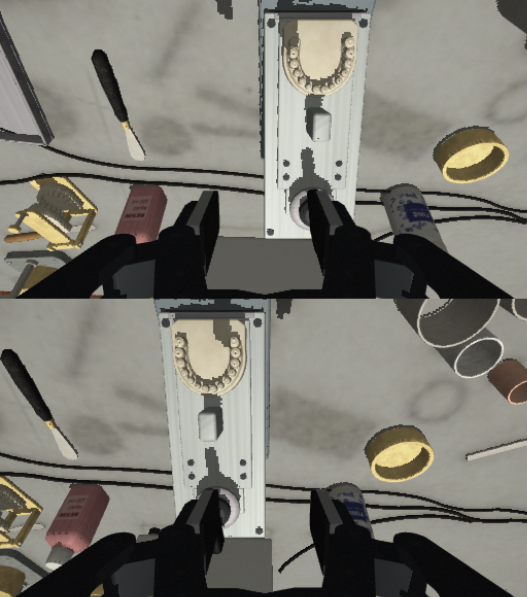

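E and G show the rib top at px (312,161) and (201,162), about 1.5 to 3 px below-slope of the prediction, so the rib is at s ≈ -19 mm. That agrees with the shoulder measurement, and the lateral offset is about 0. Next I'll grasp it, raise it 6 mm and draw it down-slope with guards.

Run:
```python
from h import *
q=quat(-s_,-n_).as_quat(); s0=-.019
arm.goto(wld(s0,0,.075),q); stat("pre")
print(arm.move_l(wld(s0,0,.0145),q,vel=.1,stop_force=12)); stat("down")
arm.gripper_to(0,squeeze=100); f0,_=stat("grip")
g=loc(readout.current_tool_pos()); print(g)
arm.move_l(wld(g[0],g[1],g[2]+.006),q,vel=.03); f,_=stat("raised")
if np.linalg.norm(f-f0)<20:
    hit=arm.move_l(wld(g[0]-.060,g[1],g[2]+.006),q,vel=.06,stop_force=12); stat("drawn hit=%s"%hit)
for c in ("side",): cv2.imwrite("pics/side1.png",cv2.resize(viewer.capture(c)[190:320,170:310,::-1],None,fx=4,fy=4))
```

```text
pre t16.78 F [-0.8032  0.9837  0.6126] |F| 1.4 Mn 0.01 gap 0.0449 h [-18.7944  -0.7438  75.1036]
False
down t17.54 F [-0.7728  0.6709  0.5939] |F| 1.2 Mn -0.04 gap 0.0454 h [-18.3432   0.4615  15.019 ]
grip t17.92 F [-3.605  -1.1348  5.3325] |F| 6.5 Mn 0.04 gap 0.0146 h [-18.3802   0.0537  15.3339]
[-0.0184  0.0001  0.0153]
raised t18.29 F [ 0.722  -0.1249 -3.5477] |F| 3.6 Mn 0.05 gap 0.0149 h [-18.9184   0.0251  21.3569]
drawn hit=False t19.44 F [ 0.9954  0.0018 -3.0218] |F| 3.2 Mn -0.00 gap 0.0147 h [-77.8719   0.2283  21.3846]
```

View pics/side1.png

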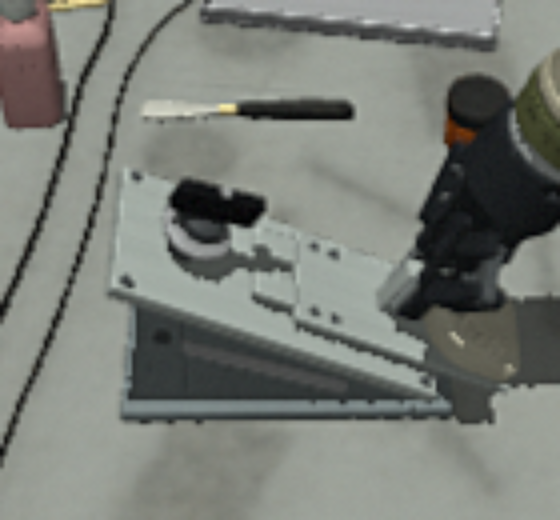

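The side view shows the tongue fully clear of the clamp plate, with the plate at (195,235), the tongue at about (270,250), and the carrier over the lip. The measured weight of 3.2 N matches 0.33 kg. Now I'll lift, level and carry it to the tray.

Run:
```python
from h import *
import pickle
D=pickle.load(open("cams.pkl","rb"))
for a,b in (((118,148),(284,94)),((147,403),(274,257))): print("tray rim tri",tri([(D["A"],np.array(a)*.64),(D["T"],b)]))
q=quat(-s_,-n_).as_quat(); p=np.array(readout.current_tool_pos())
arm.move_l(p+np.array([0,0,.13]),q,vel=.2); stat("lift")
y=np.radians(-2.4); xd=np.array([np.cos(y),np.sin(y),0]); ql=quat(-xd,[0,0,-1]).as_quat()
T=np.array([.537,-.133,0])-.0075*xd
arm.goto(np.array([.48,.20,.22]),ql); stat("level")
arm.goto(T+[0,0,.13],ql); arm.pause(.2); stat("over")
arm.move_l(T+[0,0,.040],ql,vel=.12); arm.pause(.2); stat("near"); print(readout.current_tool_pos(),readout.current_q())
cv2.imwrite("pics/side2.png",cv2.resize(viewer.capture("side")[130:240,180:330,::-1],None,fx=4,fy=4))
```

```text
tray rim tri (array([ 0.4169, -0.0604,  0.0044]), [np.float64(0.0002846623898424359), np.float64(0.0002846623898423986)])
tray rim tri (array([ 0.6678, -0.0701,  0.0041]), [np.float64(0.0004772980706358454), np.float64(0.00047729807063608663)])
lift t20.29 F [-0.5447 -0.0833 -4.6921] |F| 4.7 Mn 0.05 gap 0.0151 h [-14.2983  -0.128  133.2348]
level t21.04 F [ 0.2326 -0.6325 -3.8271] |F| 3.9 Mn 0.02 gap 0.0152 h [  1.2935 -47.074  160.932 ]
over t22.55 F [-0.6793 -0.1403 -4.8501] |F| 4.9 Mn -0.03 gap 0.0145 h [ -32.5875 -381.9812   79.3361]
near t23.65 F [ 0.3713 -0.0344 -3.3254] |F| 3.3 Mn 0.02 gap 0.0147 h [ -77.5901 -383.3434    1.4317]
[ 0.53   -0.1328  0.0404] [-0.3925  0.3911 -0.3382  0.8404  0.0001 -0.3507]
```

View pics/side2.png

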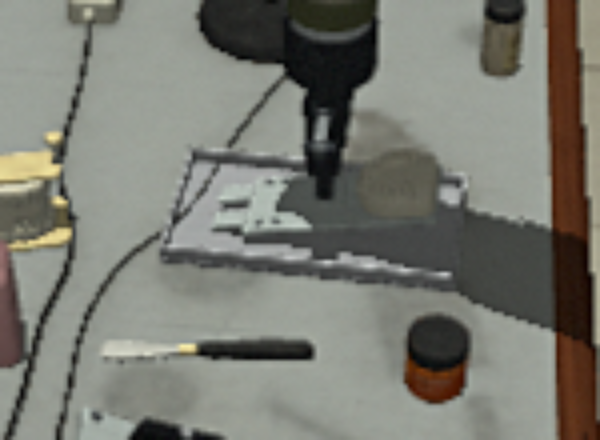

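The side view shows the carrier level over the tray. The tongue at (220,210) and the cast at (440,185) are both inside the walls (left end about 175, right end about 465), with a margin of about 18 to 20 mm at each end. The paste jar has not moved. Lowering gently.

Run:
```python
from h import *
y=np.radians(-2.4); xd=np.array([np.cos(y),np.sin(y),0]); ql=quat(-xd,[0,0,-1]).as_quat()
p=np.array(readout.current_tool_pos()); T=np.array([.537,-.133,0])-.0075*xd
hit=arm.move_l(T+[0,0,.0235],ql,vel=.03,stop_force=4); stat("a %s"%hit)
if not hit: hit=arm.move_l(T+[0,0,.014],ql,vel=.012,stop_force=3); stat("b %s"%hit)
print(readout.current_tool_pos())
```

```text
a True t23.96 F [ 0.1333 -0.5069  1.3562] |F| 1.5 Mn 0.05 gap 0.0146 h [ -79.5018 -383.2947   -0.7272]
[ 0.5295 -0.1328  0.0376]
```

Run:
```python
from h import *
y=np.radians(-2.4); xd=np.array([np.cos(y),np.sin(y),0]); ql=quat(-xd,[0,0,-1]).as_quat()
T=np.array([.537,-.133,0])-.0075*xd
arm.pause(.3); stat("rest")
hit=arm.move_l(T+[0,0,.0145],ql,vel=.015,stop_force=5); stat("b %s"%hit)
arm.pause(.3); stat("rest"); print(readout.current_tool_pos())
```

```text
rest t24.26 F [-0.0151 -1.2768  2.8486] |F| 3.1 Mn 0.12 gap 0.0146 h [ -79.6647 -383.2238   -0.8226]
b True t24.59 F [-2.8857  0.1135  6.2294] |F| 6.9 Mn -0.01 gap 0.0150 h [ -79.8369 -383.3116   -0.9688]
rest t24.89 F [-1.9505 -0.6575  4.9356] |F| 5.3 Mn 0.02 gap 0.0147 h [ -79.8323 -383.3221   -0.9417]
[ 0.5293 -0.1329  0.0373]
```

Run:
```python
from h import *
def W(k=8):
    a=[]
    for _ in range(k):
        a.append(np.r_[readout.current_force(),readout.current_wrist_torque()]); arm.pause(.03)
    return np.mean(a,0)
c=W(); p=np.array(readout.current_tool_pos()); arm.move_l(p+[0,0,.008],vel=.03); arm.pause(.3); f=W()
d=c-f; print("contact",c,"free",f,"diff",d); print("r", d[4]/-d[2], d[3]/d[2])
S=viewer.camera_model("side");C=viewer.camera_model("scene")
pc=np.array(readout.current_tool_pos());print(pc)
y=np.radians(-2.4);X=np.array([np.cos(y),np.sin(y),0]);Y=np.array([-np.sin(y),np.cos(y),0])
```

```text
contact [-2.2581 -0.4414  5.533  -0.0628 -0.4532 -0.0463] free [ 0.1717  0.1247 -3.5879  0.0103 -0.0749 -0.0098] diff [-2.4298 -0.5661  9.1209 -0.0731 -0.3783 -0.0365]
r 0.04147314929717589 -0.0080169753348293
[ 0.5293 -0.1329  0.0453]
```

The contact is real: about 9 N at the tongue (far) end, with the underside near z = 0.022. It may be the black cable lying across the far end of the tray. One composite view to check.

Run:
```python
from h import *
import pickle
D=pickle.load(open("cams.pkl","rb"))
T=cv2.imread("pics/wT.png"); s=viewer.capture("side")[:,:,::-1].copy(); c=viewer.capture("scene")[:,:,::-1].copy()
cv2.imwrite("pics/sideN.png",s);cv2.imwrite("pics/sceneN.png",c)
a=cv2.resize(T[80:270,165:295],None,fx=3,fy=3,interpolation=cv2.INTER_CUBIC)      # 390x570
b=cv2.resize(s[155:205,215:305],(400,222),interpolation=cv2.INTER_CUBIC)
d=cv2.resize(c[185:255,255:350],(400,295),interpolation=cv2.INTER_CUBIC)
o=np.zeros((570,800,3),np.uint8);o[:,:390]=a;o[:222,395:795]=b;o[240:535,395:795]=d
cv2.imwrite("pics/comp.png",o)
```

```text
(no output)
```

View pics/comp.png

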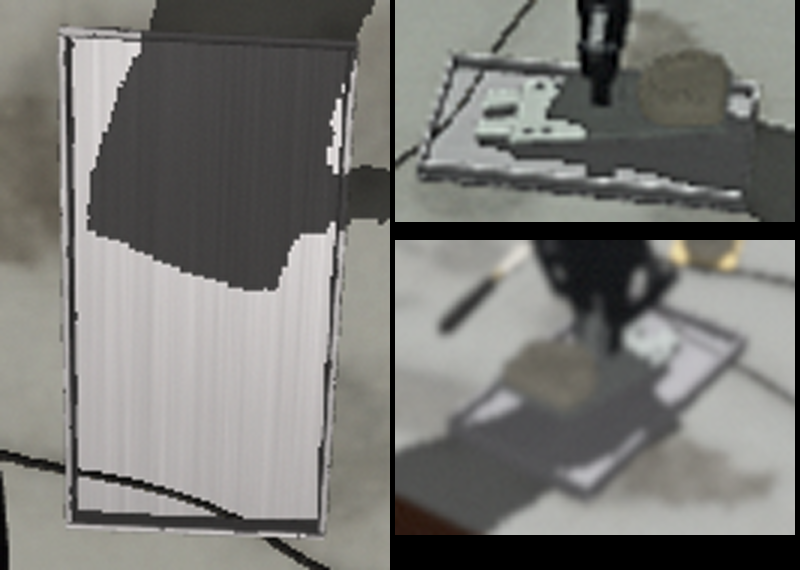

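The left panel shows the cable crossing low at the far end of the tray, from (75,475) to (240,518). It disappears behind the walls, so it lies near floor level. The right panels show the carrier inside the tray outline, with the tongue end at (480,140) and (490,92). Next I'll check numerically whether the carrier is pitched or has slipped.

Run:
```python
from h import *
import pickle
D=pickle.load(open("cams.pkl","rb"));S=viewer.camera_model("side");C=viewer.camera_model("scene")
y=np.radians(-2.4);X=np.array([np.cos(y),np.sin(y),0]);Y=np.array([-np.sin(y),np.cos(y),0]);Z=np.array([0,0,1.])
p=np.array(readout.current_tool_pos())
def show(m,uv,f): 
    return (395+(uv[0]-215)/90*400, (uv[1]-155)/50*222) if f=="S" else (395+(uv[0]-255)/95*400,240+(uv[1]-185)/70*295)
pts={"tipL":(.105,.027,.006),"tipR":(.105,-.027,.006),"shL":(.075,.036,.006),"shR":(.075,-.036,.006),"h1":(.0455,-.027,.006),"h2":(.0455,.027,.006),"h3":(.0605,-.027,.006),"h4":(.0605,.027,.006),"castTop":(-.06,0,.034)}
for pit,dz in ((0,0),(8,0),(0,-.016)):
    a=np.radians(pit);print("pitch",pit,"slip",dz)
    for k,(u,v,w) in pts.items():
        w2=w-.0153; uu=u*np.cos(a)+w2*np.sin(a); ww=-u*np.sin(a)+w2*np.cos(a)
        P=p+uu*X+v*Y+(ww+dz)*Z
        print("  ",k,P,"side",np.round(show(S,proj(S,P),"S")),"scene",np.round(show(C,proj(C,P),"C")))
# cable height from T vs side: T comp (155,487)
for q in ((100,477),(155,487),(210,508)):
    uv=(165+q[0]/3,80+q[1]/3); print("cable z0/z.02",onz(D["T"],uv,.006),onz(D["T"],uv,.02), "side at z.006",np.round(show(S,proj(S,onz(D["T"],uv,.006)),"S")),"z.02",np.round(show(S,proj(S,onz(D["T"],uv,.02)),"S")))
for z in (.0,.018):
  for sx,sy in ((1,1),(1,-1),(-1,1),(-1,-1)):
    print("tray",z,np.round(show(S,proj(S,np.array([.54,-.133,z])+sx*.125*X+sy*.068*Y),"S")))
```

```text
pitch 0 slip 0
   tipL [ 0.6353 -0.1103  0.036 ] side [460. 112.] scene [634. 291.]
   tipR [ 0.6331 -0.1643  0.036 ] side [472.  68.] scene [688. 312.]
   shL [ 0.6057 -0.1001  0.036 ] side [496. 124.] scene [607. 303.]
   shR [ 0.6027 -0.172   0.036 ] side [512.  65.] scene [679. 332.]
   h1 [ 0.5736 -0.1618  0.036 ] side [548.  76.] scene [651. 345.]
   h2 [ 0.5759 -0.1078  0.036 ] side [537. 120.] scene [597. 322.]
   h3 [ 0.5886 -0.1624  0.036 ] side [528.  74.] scene [661. 336.]
   h4 [ 0.5909 -0.1085  0.036 ] side [517. 118.] scene [606. 314.]
   castTop [ 0.4694 -0.1304  0.064 ] side [681.  82.] scene [554. 366.]
pitch 8 slip 0
   tipL [ 0.633  -0.1102  0.0215] side [463. 127.] scene [632. 306.]
   tipR [ 0.6308 -0.1642  0.0215] side [476.  83.] scene [685. 328.]
   shL [ 0.6037 -0.1     0.0256] side [499. 135.] scene [605. 314.]
   shR [ 0.6007 -0.1719  0.0256] side [515.  75.] scene [677. 343.]
   h1 [ 0.5719 -0.1617  0.0297] side [550.  82.] scene [650. 352.]
   h2 [ 0.5742 -0.1078  0.0297] side [539. 126.] scene [595. 329.]
   h3 [ 0.5867 -0.1623  0.0276] side [531.  82.]
[... 591 characters left out ...]
 [ 0.5886 -0.1624  0.02  ] side [529.  90.] scene [659. 352.]
   h4 [ 0.5909 -0.1085  0.02  ] side [518. 134.] scene [605. 329.]
   castTop [ 0.4694 -0.1304  0.048 ] side [680.  99.] scene [553. 383.]
cable z0/z.02 [ 0.635 -0.19   0.006] [ 0.6285 -0.1871  0.02  ] side at z.006 [475.  77.] z.02 [483.  66.]
cable z0/z.02 [ 0.6407 -0.1613  0.006 ] [ 0.634  -0.1593  0.02  ] side at z.006 [463. 100.] z.02 [471.  88.]
cable z0/z.02 [ 0.6528 -0.1326  0.006 ] [ 0.6457 -0.1315  0.02  ] side at z.006 [443. 122.] z.02 [451. 110.]
tray 0.0 [411. 180.]
tray 0.0 [445.  68.]
tray 0.0 [741. 213.]
tray 0.0 [752.  97.]
tray 0.018 [410. 162.]
tray 0.018 [444.  51.]
tray 0.018 [742. 195.]
tray 0.018 [754.  80.]
```

The tip and holes appear lower than the level prediction by about 28 and 10 composite px, while the cast is roughly in place. So the carrier has pitched in the pads with the tongue end down by about 8 to 12°. The touch height gives about 9.6° independently: (37.4 - 15.3 - 4.5)/105. I'll tilt the tool to compensate and feel again.

```bash
cat >> h.py <<'E'
_y=np.radians(-2.4);TX=np.array([np.cos(_y),np.sin(_y),0]);TY=np.array([-np.sin(_y),np.cos(_y),0])
TT=np.array([.537,-.133,0])-.0075*TX
def qt(deg): return (R.from_rotvec(-np.radians(deg)*TY)*quat(-TX,[0,0,-1])).as_quat()
def wr(k=6):
    a=[]
    for _ in range(k): a.append(np.r_[readout.current_force(),readout.current_wrist_torque()]); arm.pause(.03)
    return np.mean(a,0)
def touch(deg,z0,z1,f=4):
    arm.move_l(TT+[0,0,z0],qt(deg),vel=.04); arm.pause(.25); w0=wr()
    hit=arm.move_l(TT+[0,0,z1],qt(deg),vel=.012,stop_force=f); arm.pause(.15); w=wr()-w0
    print("tilt",deg,"hit",hit,"z %.4f"%readout.current_tool_pos()[2],"free",w0,"d",w,"t%.1f"%readout.current_clock(),flush=True)
    return hit
E
python3 - <<'E'
from h import *
touch(9,.055,.0205)
cv2.imwrite("pics/side3.png",viewer.capture("side")[:,:,::-1])
E
```

```text
tilt 9 hit True z 0.0219 free [ 0.039   0.217  -3.8552  0.0049  0.1996 -0.0049] d [ 0.3296 -0.7697  8.3551 -0.2445 -1.1626 -0.0662] t29.8
```

```bash
sed -i 's/^TT=.*/TT=np.array([.537,-.133,0])-.0155*TX/' h.py
python3 - <<'E'
from h import *
p=np.array(readout.current_tool_pos()); arm.move_l(p+[0,0,.008],vel=.03)
touch(10.5,.030,.0185)
E
```

```text
tilt 10.5 hit True z 0.0193 free [-0.1458 -0.183  -3.6991  0.0112  0.2586 -0.0033] d [ 0.689  -0.7375  7.9862 -0.2957 -1.2423 -0.0409] t32.3
```

Run:
```python
from h import *
p=np.array(readout.current_tool_pos()); arm.move_l(p+[0,0,.004],vel=.03)
touch(12,.0245,.0165)
```

```text
tilt 12 hit True z 0.0186 free [ 0.1356 -0.055  -3.7131  0.0216  0.2967 -0.0027] d [ 0.2356  0.0302  9.5881 -0.0015  0.1355 -0.0049] t34.2
```

The contact has moved from the tongue end to between the ends, so the carrier is flat on the floor. I'll release, retreat along the tool axis, clear the view and verify numerically.

Run:
```python
from h import *
import pickle
arm.gripper_to(.045); stat("open")
p=np.array(readout.current_tool_pos()); z=R.from_quat(readout.current_eef_rot()).as_matrix()[:,2]
arm.move_l(p-.09*z,vel=.12); stat("up")
D={}
for n,pp in (("U",(.50,-.10,.30)),("V",(.50,-.17,.30)),("N",(.50,.19,.30))):
    arm.goto(pp,[0,1,0,0]); arm.pause(.2); D[n]=viewer.camera_model("wrist"); cv2.imwrite(f"pics/w{n}.png",viewer.capture("wrist")[:,:,::-1])
stat("seen"); pickle.dump(D,open("cams3.pkl","wb"))
# carrier holes: dark dots near their expected places
hp={"h1":(.0455,-.027),"h2":(.0455,.027),"h3":(.0605,-.027),"h4":(.0605,.027)}
def dot(g,uv,w):
    u,v=np.round(uv).astype(int); a=g[v-w:v+w+1,u-w:u+w+1].astype(float)
    m=(a<np.median(a)-40).astype(np.uint8); k,l,st,c=cv2.connectedComponentsWithStats(m)
    return [(c[i]+[u-w,v-w],st[i,4]) for i in range(1,k) if 4<=st[i,4]<=40]
for n in "UV":
    g=cv2.cvtColor(cv2.imread(f"pics/w{n}.png"),cv2.COLOR_BGR2GRAY)
    for k,(a,b) in hp.items():
        e=proj(D[n],TT+a*TX+b*TY+[0,0,.0105]); print(n,k,"exp",e,"found",[(np.round(c,1).tolist(),int(s)) for c,s in dot(g,e,8)])
a=cv2.imread("pics/wA.png").astype(int);b=cv2.imread("pics/wN.png").astype(int)
# jar & ring unmoved: compare images A and N (same pose)
for nm,(x0,y0,x1,y1) in {"jar":(115,78,172,128),"ring":(410,45,500,120)}.items():
    A=a[y0:y1,x0:x1].mean(2).astype(np.float32);B=b[y0:y1,x0:x1].mean(2).astype(np.float32)
    print(nm,"shift px",cv2.phaseCorrelate(A,B),"mean diff",np.abs(A-B).mean())
print(D["N"]["camera_from_world"][:3,3]-pickle.load(open("cams.pkl","rb"))["A"]["camera_from_world"][:3,3])
s0=cv2.imread("pics/side0.png").astype(int);s=viewer.capture("side")[:,:,::-1];cv2.imwrite("pics/side4.png",s)
for nm,(x0,y0,x1,y1) in {"oil":(296,124,318,152),"jar":(276,205,302,234),"ring":(272,320,312,362)}.items():
    A=s0[y0:y1,x0:x1].mean(2).astype(np.float32);B=s[y0:y1,x0:x1].mean(2).astype(np.float32)
    print(nm,"side shift px",cv2.phaseCorrelate(A,B)[0],"diff",np.abs(A-B).mean())
```

```text
open t34.57 F [ 0.0856 -0.1092 -0.5776] |F| 0.6 Mn -0.01 gap 0.0450 h [ -97.9337 -380.9048  -13.9396]
up t35.47 F [ 0.8033  0.3183 -0.2422] |F| 0.9 Mn -0.01 gap 0.0451 h [ -70.2506 -377.9117   71.1128]
seen t38.76 F [-0.6076 -1.4561 -0.2442] |F| 1.6 Mn -0.02 gap 0.0450 h [ 58.9319 -60.2015 222.2929]
U h1 exp [215.0018 199.8086] found [([215.3, 197.1], 22), ([215.4, 206.5], 19)]
U h2 exp [251.0759 201.1972] found [([251.5, 198.4], 21), ([257.0, 205.5], 8), ([250.9, 207.6], 19)]
U h3 exp [214.9521 209.3018] found [([215.4, 206.5], 19), ([217.0, 215.0], 7)]
U h4 exp [250.7165 210.6644] found [([257.0, 206.5], 8), ([250.9, 207.9], 22), ([257.0, 213.5], 4), ([250.8, 218.0], 4)]
V h1 exp [261.4127 198.2586] found [([256.0, 194.0], 9), ([261.8, 195.6], 19), ([261.1, 204.8], 17)]
V h2 exp [297.2777 199.7028] found [([297.9, 197.0], 22), ([296.8, 206.5], 18)]
V h3 exp [260.9506 207.7181] found [([261.0, 205.1], 20), ([255.0, 208.5], 8)]
V h4 exp [296.5059 209.1364] found [([296.8, 206.5], 18), ([296.5, 215.0], 4)]
jar shift px ((1.1012691378337678, -0.14170854816579492), 1.0266490975220999) mean diff 9.935205
ring shift px ((1.4547895620158755, -0.6768180350714061), 0.9708045531378852) mean diff 16.286766
[0.0002 0.0002 0.0001]
oil side shift px (0.040109190929335625, 0.030670302237579605) diff 7.0091996
jar side shift px (0.516925955703325, -0.010575220161857857) diff 6.0353665
ring side shift px (0.009362826332466767, 0.4827723444774854) diff 7.4708333
```

Run:
```python
from h import *
import pickle
D=pickle.load(open("cams3.pkl","rb"))
O={"h1":((215.3,197.1),(261.8,195.6)),"h2":((251.5,198.4),(297.9,197)),"h3":((215.4,206.5),(261,205)),"h4":((250.9,207.8),(296.8,206.5))}
for k,(u,v) in O.items():
    P=tri([(D["U"],u),(D["V"],v)])[0]; d=P-TT; print(k,P,"tray frame",(d@TX)*1e3,(d@TY)*1e3)
a=cv2.imread("pics/wA.png").astype(np.float32).mean(2);b=cv2.imread("pics/wN.png").astype(np.float32).mean(2)
def mt(A,B,x0,y0,x1,y1):
    r=cv2.matchTemplate(B[y0-6:y1+6,x0-6:x1+6],A[y0:y1,x0:x1],cv2.TM_CCOEFF_NORMED);_,m,_,l=cv2.minMaxLoc(r);return np.array(l)-6,round(m,3)
for nm,bx in {"jar":(115,78,172,128),"ring":(410,45,495,120),"bowl(ref)":(420,200,498,265),"knife(ref)":(135,165,160,225),"bolt(ref)":(255,122,275,140)}.items(): print(nm,mt(a,b,*bx))
s0=cv2.imread("pics/side0.png").astype(np.float32).mean(2);s=cv2.imread("pics/side4.png").astype(np.float32).mean(2)
for nm,bx in {"oil":(296,124,318,152),"jar":(276,205,302,234),"ring":(272,320,312,362)}.items(): print("side",nm,mt(s0,s,*bx))
# nut after: black bar in N
g=cv2.imread("pics/wN.png").mean(2); e=proj(D["N"],wld(.0725,0,.0588)); print("nut top exp",e)
u,v=np.round(e).astype(int); m=np.zeros(g.shape,np.uint8); m[v-36:v+36,u-18:u+19]=(g[v-36:v+36,u-18:u+19]<45)
k,l,st,c=cv2.connectedComponentsWithStats(m); i=1+np.argmax(st[1:,4]); ys,xs=np.where(l==i)
q=np.array([loc(onplane(D["N"],(x,y),wld(0,0,.0588),n_))[:2]*1e3 for x,y in zip(xs,ys)],np.float32)
vx,vy,x0,y0=cv2.fitLine(q,cv2.DIST_L2,0,.01,.01).ravel(); print("bar angle",np.degrees(np.arctan(vy/vx)),"centre",x0,y0)
w=g[v-6:v+7,u-6:u+7]; print("dot",np.unravel_index(w.argmax(),w.shape)-np.array([6,6]),w.max())
```

```text
h1 [ 0.5617 -0.1607  0.0102] tray frame 41.35823376786698 -26.608477816844733
h2 [ 0.5636 -0.1066  0.0112] tray frame 40.94174105571404 27.480024194183233
h3 [ 0.5781 -0.1617  0.0056] tray frame 57.740810226371345 -26.977496803221737
h4 [ 0.5787 -0.1076  0.0104] tray frame 56.141064901900066 27.119901511207736
jar (array([1, 0]), 0.991)
ring (array([ 1, -1]), 0.953)
bowl(ref) (array([ 2, -1]), 0.979)
knife(ref) (array([ 1, -1]), 0.969)
bolt(ref) (array([ 0, -1]), 0.696)
side oil (array([0, 0]), 0.999)
side jar (array([0, 0]), 0.999)
side ring (array([0, 0]), 0.999)
nut top exp [325.5392 261.2028]
bar angle -3.9594638 centre 81.20798 -1.4006658
dot [ 2 -4] 73.33333333333333
```

The carrier is flat: the four hole heights sit around the expected 10.5 mm and their positions match. The jars and ring are unmoved, with the same ≤2 px view offset as the fixed references. One more numeric check on the nut's final height and angle.

Run:
```python
from h import *
import pickle
D=pickle.load(open("cams3.pkl","rb")); 
arm.goto((.50,.31,.30),[0,1,0,0]); arm.pause(.2); D["M"]=viewer.camera_model("wrist"); cv2.imwrite("pics/wM.png",viewer.capture("wrist")[:,:,::-1])
f={}
for n in "NM":
    g=cv2.cvtColor(cv2.imread(f"pics/w{n}.png"),cv2.COLOR_BGR2GRAY).astype(np.float32)
    e=proj(D[n],wld(.0725,0,.0588)); u,v=np.round(e).astype(int)
    t=np.full((13,13),25,np.float32); cv2.circle(t,(6,6),2,150,-1); t=cv2.GaussianBlur(t,(3,3),0)
    r=cv2.matchTemplate(g[v-20:v+21,u-20:u+21],t[2:11,:],cv2.TM_CCOEFF_NORMED); _,m,_,l=cv2.minMaxLoc(r); c=(u-20+l[0]+6,v-20+l[1]+4)
    a=np.clip(g[c[1]-3:c[1]+4,c[0]-3:c[0]+4]-60,0,None); ys,xs=np.mgrid[-3:4,-3:4]; f[n]=np.array(c)+[(a*xs).sum()/a.sum(),(a*ys).sum()/a.sum()]
    print(n,"exp",e,"dot",f[n],m,"peak",g[c[1],c[0]], "exp if h=49",proj(D[n],wld(.0725,0,.049)))
P,e=tri([(D[n],f[n]) for n in "NM"]); print("dot face coords",loc(P)*1e3,e)
for n,side in (("N",1),("M",0)):
    g=cv2.imread(f"pics/w{n}.png").mean(2); u,v=np.round(f[n]).astype(int); q=[]
    for r in range(v-18,v+19):
        xs=np.where(g[r,u-13:u+14]<40)[0]
        if len(xs): q.append(loc(onplane(D[n],(u-13+(xs.max()+.5 if side else xs.min()-.5),r),P,n_))[:2]*1e3)
    vx,vy,x0,y0=cv2.fitLine(np.array(q,np.float32),cv2.DIST_HUBER,0,.01,.01).ravel(); print(n,"angle",np.degrees(np.arctan(vy/vx)))
print(readout.current_clock())
```

```text
N exp [325.5392 261.2028] dot [322.0756 264.4055] 0.6710238456726074 peak 71.0 exp if h=49 [324.0156 261.3605]
M exp [208.1047 261.4638] dot [nan nan] 0.6219633221626282 peak 28.0 exp if h=49 [210.0956 261.6118]
dot face coords [nan nan nan] [np.float64(nan), np.float64(nan)]
N angle nan<stdin>:11: RuntimeWarning: invalid value encountered in scalar divide
<stdin>:19: RuntimeWarning: invalid value encountered in scalar divide
<stdin>:15: RuntimeWarning: invalid value encountered in cast
<stdin>:16: RuntimeWarning: overflow encountered in scalar subtract
Traceback (most recent call last):
cv2.error: OpenCV(4.12.0) /io/opencv/modules/imgproc/src/linefit.cpp:618: error: (-215:Assertion failed) npoints2 >= 0 || npoints3 >= 0 in function 'fitLine'
```

The half-open fingers hid the nut. I'll open fully, as in views A and B, and repeat.

Run:
```python
from h import *
D={};f={};arm.gripper_to(.085)
for n,p in (("M",(.5,.31,.3)),("N",(.5,.19,.3))):
    arm.goto(p,[0,1,0,0]); arm.pause(.2); D[n]=viewer.camera_model("wrist"); cv2.imwrite(f"pics/x{n}.png",viewer.capture("wrist")[:,:,::-1])
    g=cv2.imread(f"pics/x{n}.png").mean(2); e=proj(D[n],wld(.0725,0,.0588)); u,v=np.round(e).astype(int)
    w=g[v-5:v+6,u-5:u+6]; a=np.clip(w-70,0,None); ys,xs=np.mgrid[-5:6,-5:6]; print(n,w.max(),w.min(),(a>0).sum())
    f[n]=np.array([u+(a*xs).sum()/a.sum(),v+(a*ys).sum()/a.sum()]); print(e,f[n])
P,e=tri([(D[n],f[n]) for n in "NM"]); print("dot face coords",loc(P)*1e3,e)
for n,side in (("N",1),("M",0)):
    g=cv2.imread(f"pics/x{n}.png").mean(2); u,v=np.round(f[n]).astype(int); q=[]
    for r in range(v-20,v+21):
        xs=np.where(g[r,u-14:u+15]<45)[0]
        if len(xs): q.append(loc(onplane(D[n],(u-14+(xs.max()+.5 if side else xs.min()-.5),r),P,n_))[:2]*1e3)
    vx,vy,x0,y0=cv2.fitLine(np.array(q,np.float32),cv2.DIST_HUBER,0,.01,.01).ravel(); print(n,"angle",np.degrees(np.arctan(vy/vx)),len(q))
print(readout.current_clock())
```

```text
M 155.33333333333334 8.0 53
[206.8486 261.7766] [206.7429 261.4361]
N 160.66666666666666 5.0 54
[323.2775 261.7482] [323.4168 261.4965]
dot face coords [72.2227  0.067  59.5342] [np.float64(4.4000344445111667e-05), np.float64(4.4000344445091074e-05)]
N angle 7.096934 41
M angle 8.849249 41
41.3833
```

The nut dot is now 59.5 mm off the face, against 59.0 expected at the stop. The bar is at about +8°, meaning it turned about 159° clockwise, which matches the felt stop. Everything is done and the robot is clear, so I'm handing in.

```bash
python3 -c "
from cell import ticket
print(ticket.close_job())"
```

```text
the job is handed in; nothing more can be done
None
```

I handed the job in at about 41 s: the nut is backed off to its stop, the carrier lies flat in the tray with the cast up, and the jars and ring show no shift in the images.

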